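# Seat a guide roller in the V-block of the inspection fixture

### The job

Take the guide roller that has a thin journal sticking out of one end from the wooden rack and lay it in the groove of the V-block, plain tapered end towards the back stop and still clear of the spring-loaded wheel. Then push it along the groove, under the wheel, until it sits on both flanks and is fully home against the back stop; press it there for a good half second with about 10 N on the stop, never more than 15 N, and let go so that it stays touching the stop. Leave everything else where it is.

Things in the scene. Friction and masses are not known exactly. Their poses are not given: they have to be found in the camera images.
- roller: The guide roller to seat: aluminium cylinder, 36 mm diameter, 100 mm long, 0.21 to 0.39 kg, with a steel journal (14 mm diameter) sticking 20 mm out of one end. Origin on the axis, half-way along the 100 mm cylinder; own y runs along the axis to the plain end, the journal points to -y. Starts level in one of the rack's two places, own y within 30 degrees of world +y.
- roller_nose (a point): Middle of the roller's plain end face, 50 mm from its origin along own +y; this face goes against the back stop's button. The rim here is tapered: from 28 mm diameter at the face to the full 36 mm over 8 mm of length.
- roller_tail (a point): Middle of the journal's end face, the other end of the roller (70 mm from the origin, along own -y). The roller can be pushed here with closed fingers.
- rack: Low fixed wooden rack, 170 x 90 mm, origin under its centre, on the table. Two places (own x = -50 and +50 mm), each with short 45-degree saddles at own y = -32 and +32 mm. Rollers lie along own y, axis 42 mm above the table. The saddles reach up to 10 mm below the axis; between them, 50 mm along y, only the 10 mm thick base board lies below.
- vblock: Fixed V-block fixture on a plate 110 x 200 x 10 mm. Origin under the plate's centre, on the table. The groove (90 degrees between the flanks) runs along own y from -80 to +50 mm; a roller seated in it has its axis 62 mm above the table over own x = 0. The flanks' upper edges are 15 mm either side and 10 mm below that axis: fingers holding the roller should reach at most 8 mm below its axis.
- wheel_mid (a point): Centre of the free-turning steel wheel (18 mm diameter, 18 mm wide) under a fixed bridge across the groove at own y = +25 mm of the V-block; posts at own x = -36 and +36 mm, top 114 mm above the table. The wheel hangs 3 mm too low to lay the roller in under it: the roller must be slid in from the -y side, and its tapered rim lifts the wheel.
- presser (a joint): Lift of the wheel in m: 0 hanging free, about 0.003 with the roller under it, 0.008 at most. A spring presses it down with about 4 N at 0 and 5 N at 0.003. Sliding the roller along the groove under it takes roughly 5 to 12 N, different at each start; that comes on top of what the stop feels.
- stop: Fixed back stop beyond the groove's +y end: upright steel block; a hand-set screw sticks out of it towards the groove, with a round 18 mm button on its end, on the roller's axis. Origin at the middle of the block's face towards the groove, 62 mm above the table; own y as the V-block's. The button's face, the stop proper, stands 8 to 24 mm out (own -y), not measured; it gives 1 mm per 8 N.
- plain_roller: Bystander in the rack's other place: plain aluminium cylinder, 36 mm diameter, 82 mm long, without a journal. Origin at its middle, axis along own y.
- cone_a: Bystander: empty cardboard tapered tube standing upright, 58 mm at the foot, 150 mm tall. Origin under its centre.
- cone_b: Bystander: empty yellow plastic tapered tube standing upright, 58 mm at the foot, 150 mm tall. Origin under its centre.
- collar_a: Bystander: brass collar, 34 mm across and 14 mm high, lying flat. Origin under its centre.
- collar_b: Bystander: steel collar, 28 mm across and 10 mm high, lying flat. Origin under its centre.
- wrench: Bystander: wrench lying on the table.
- driver: Bystander: screwdriver lying on the table.
- oil: Bystander: small white oil bottle, 50 mm across and 130 mm tall. Origin under its centre.
There are look-alikes about, which are no part of the job. Leave any blue or green look-alike of the vblock alone.

How it is judged:
By the outcome, as a careful person would: the job done as asked, in the order asked, and still so for the second after the job is handed in, with the robot touching nothing.
It also fails if it takes over 64 s, if anything falls off the work surface, if the arm or the gripper's body presses on something with over 40 N, if the wrist force passes 120 N, or if a joint passes its speed limit or range.

### The arm

A 7-joint arm with a two-finger parallel gripper is mounted at the origin on the work surface. World frame = base frame: x ahead of the robot, y to its left, z up, the work surface at z = 0. Lengths are in m, angles in rad, forces in N, time in s.
With the tool pointing down it reaches from about 0.375 to 0.925 m from the base axis. Payload 3.1 kg.
Tool frame: the origin (TCP) lies on the centre line of the jaws, within the pads' length; the fingertips stand 25 mm ahead of it and the grasp point (between the pads) lies 6 mm ahead of it; z points along the fingers, y is the line along which they close (so a half turn about z gives the same grasp; the last joint's range is limited). The gripper opens to 85 mm and grips with 20 to 120 N. Pads are 22 mm wide; open, the fingers measure 114 mm over their backs; the gripper's body (76 mm by 85 mm) begins 54 mm behind the grasp point. The pads swing forward as they close: fully open they stand 13 mm farther back than shut.
Start: joints at [1.097, 0.383, 0.044, 1.598, -0.018, 1.161, -0.05], TCP at [0.239, -0.605, 0.256] pointing down, gripper open.
Joint ranges: [-2.61, 2.61], [-0.41, 2.15], [-1.48, 1.57], [0, 2.5], [-1.57, 4.71], [0.05, 1.97], [-2.85, 2.85]. Speed limits (rad/s): [2.79, 2.79, 3.14, 3.14, 3.14, 3.14, 3.14].

### API

Orientations are given as a unit quaternion [w, x, y, z].
In Python, from cell import * gives the robot as it stands.
- The arm moves only by the tool step_arm, never from a script. Its argument "commands" is a list of rows, each an object of numbers: "gripper": the closure in counts, from 0 (fully open) to 255 (shut); "tx", "ty", "tz": the shift along the world's x, y, z scaled (see below); "roll": the turn about the world's z scaled (see below). A call has 1 to 8 rows; each row is the pose to reach, as a shift and turn from the pose commanded when the call began, turning the shorter way round; what a row does not reach only later rows make up. The controller multiplies each number of a shift by 750 mm and each number of a turn by 2 pi rad. A row lasts 1/12 s, in which the tool goes at most 41.7 mm and 7.16 degrees, less where a joint would pass 70% of its speed; a pose out of reach is approached as far as the arm can. A call with a number of a shift or a turn outside -1 to 1 is refused whole. A call with a gripper value outside its range is refused whole. The fingers move at their own pace and stop on an object; "grip_force" is the grip in N (left out, the last holds). Time passes only in rows, so rows that repeat a pose let the fingers close. It gives the time, the measured TCP pose, the force, the opening and the grip force at its end, in the units of the state.
- sense(): the state, without advancing time (a new reading comes with each control period).
- camera(name): name is "scene" or "top" or "wrist"; returns a dict with "image" (420x560x3 uint8, blue, green, red), "z_map" (420x560 float32, m along the optical axis (not along the pixel's ray), 0 where there is no reading), "camera_matrix" (3x3 intrinsics, pixels), "T" (4x4, takes a point from camera to world coordinates); the wrist camera has in their place "tool_from_camera" (4x4, takes a point from camera to tool coordinates, whose origin is the TCP and whose axes are the flange's). Camera axes: x right, y down, z forward; pixel columns grow to the right and rows downward; lengths in m; the calibration is good to about 2 mm. A picture is of the moment at which its call begins: read the wrist's pose just before it.
- sign_off(): hands the job in; it is judged then, once.
The state is a dict: "t": time; "joints": joint angles; "joint_velocities": joint speeds; "effort": joint torques, N m; "ee_pos": TCP position; "ee_rot": TCP orientation; "wrist_force": force on the tool from outside, world axes, zero at the start; "torque": the same for the moment, N m; "finger_gap": finger opening in m; "gripper_force": force on a finger pad.
Only numpy, scipy, OpenCV 4.12 (cv2) and the standard library are available. Lean on these libraries where they do the work, as an engineer would, in place of code of your own. Each camera call takes 0.05 s, during which the arm holds its last target. There are 200 camera calls.

## Working session

There is one attempt and no reset: what is moved stays moved. The work goes in short steps, Python scripts to look and compute and a tool call to move; the robot and the scene stay as the last step left them, time stands still between calls to the robot, and variables do not carry over. Pictures are saved under pics/ and viewed, at most 10 in all, crops included, and the job is handed in when it is done.

Besides the shell and the picture viewer there is one more tool, called after "Call:" as name(argument=value, ...) on one line, values as JSON. step_arm: Moves the arm, as the interface text tells. Its arguments: {"type":"object","properties":{"commands":{"type":"array"},"grip_force":{"type":"number"}},"required":["commands"]}

```bash
ls; mkdir -p pics; python3 - <<'E'
from cell import *
import cv2,pickle
s=sense();print(s)
d={}
for n in("scene","top"):
    c=camera(n);d[n]=c;cv2.imwrite(f"pics/{n}0.png",c["image"]);print(c["camera_matrix"],c["T"])
pickle.dump(d,open("d0.pkl","wb"))
E
```

```text
pics
{'t': 0.0, 'joints': array([ 1.09719788,  0.38382242,  0.04387686,  1.59957706, -0.01790962,
        1.16120356, -0.04993717]), 'joint_velocities': array([ 0.00193356, -0.00036388, -0.00046504, -0.00043522,  0.00099107,
       -0.00039799,  0.0002519 ]), 'effort': array([-4.00354327e-05, -4.33459675e+01,  1.02466576e+00, -2.49513745e+01,
        1.04461616e-02,  1.14168655e-02, -4.65192898e-07]), 'ee_pos': array([ 0.23821345, -0.60383282,  0.25489445]), 'ee_rot': array([-1.26979338e-03,  9.82398080e-01,  1.86794809e-01, -3.16369402e-04]), 'wrist_force': array([ 0.24825531, -0.80728863,  0.03303682]), 'torque': array([0.02838302, 0.03895173, 0.0051541 ]), 'gripper_force': 0.0, 'finger_gap': 0.08532044765461536}
[[528.51120458   0.         281.88438608]
 [  0.         528.51120458 198.98370106]
 [  0.           0.           1.        ]] [[-7.07705502e-01  3.84338246e-01 -5.92821250e-01  1.39854937e+00]
 [ 7.06507280e-01  3.85726530e-01 -5.93348554e-01  7.92174591e-01]
 [ 6.20341387e-04 -8.38748566e-01 -5.44518557e-01  8.55160914e-01]
 [ 0.00000000e+00  0.00000000e+00  0.00000000e+00  1.00000000e+00]]
[[405.90933967   0.         278.66243018]
 [  0.         405.90933967 204.94199174]
 [  0.           0.           1.        ]] [[ 0.11230739 -0.97005678  0.21535294  0.28840665]
 [-0.99366117 -0.11071689  0.01947416 -0.05332721]
 [ 0.00495217 -0.21617495 -0.97634209  1.10751522]
 [ 0.          0.          0.          1.        ]]
```

View pics/scene0.png

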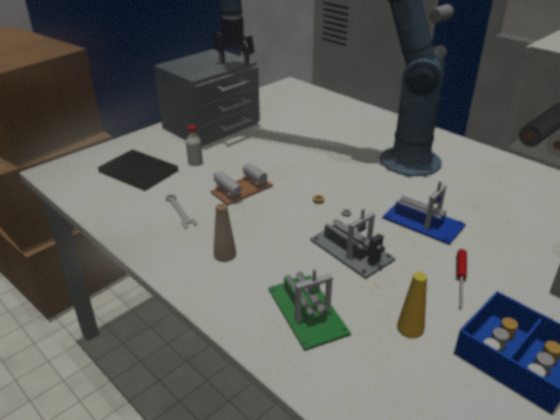

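View pics/top0.png

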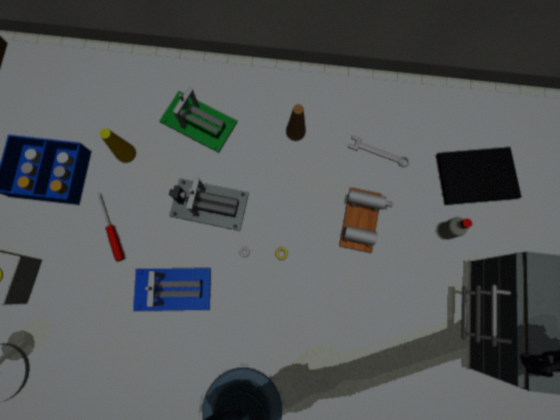

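The scene image shows the grey V-block at about (352,243), the blue and green look-alikes, and the rack at (242,185). In the top image, the grey V-block is at (209,203) with its stop on the left (+y). The rack is at (361,218), and the journalled roller is its upper one at (370,200), with the journal pointing right (-y).

```bash
cat > h.py <<'E'
import numpy as np,cv2,pickle
from scipy.spatial.transform import Rotation as R
def qR(q): return R.from_quat([q[1],q[2],q[3],q[0]])
def pose(s):
    T=np.eye(4);T[:3,:3]=qR(s["ee_rot"]).as_matrix();T[:3,3]=s["ee_pos"];return T
def ray(K,T,u,v):
    d=T[:3,:3]@np.array([(u-K[0,2])/K[0,0],(v-K[1,2])/K[1,1],1.]);return T[:3,3],d
def onz(K,T,u,v,z):
    o,d=ray(K,T,u,v);return o+d*(z-o[2])/d[2]
def proj(K,T,p):
    q=np.linalg.inv(T)@np.append(p,1);q=K@(q[:3]/q[2]);return q[:2]
def two(a,b): # closest midpoint of rays (o,d)
    A=np.c_[a[1],-b[1]];t=np.linalg.lstsq(A,b[0]-a[0],rcond=None)[0]
    p=a[0]+a[1]*t[0];q=b[0]+b[1]*t[1];return (p+q)/2,np.linalg.norm(p-q)
def snap(name):
    from cell import sense,camera
    s=sense();c=camera("wrist");T=pose(s)@c["tool_from_camera"]
    pickle.dump((c["image"],c["z_map"],c["camera_matrix"],T),open(name+".pkl","wb"))
    cv2.imwrite(f"pics/{name}.png",c["image"]);return s,c,T
E
python3 - <<'E'
from h import *
d=pickle.load(open("d0.pkl","rb"))["top"];K,T=d["camera_matrix"],d["T"]
for n,u,v,z in[("roller",368,200,.042),("journal",391,205,.042),("plain",361,236,.042),("vbR",247,190,.01),("vbR2",242,229,.01),("vbL",177,178,.01),("vbL2",170,220,.01),("stop",177,194,.062),("gfar",237,204,.06)]:
    print(n,onz(K,T,u,v,z).round(3))
s,c,Tw=snap("w0");print(c["camera_matrix"],c["tool_from_camera"].round(3),Tw.round(3)); print(qR(s["ee_rot"]).as_matrix().round(3))
E
```

```text
roller [ 0.564 -0.27   0.042]
journal [ 0.558 -0.333  0.042]
plain [ 0.464 -0.258  0.042]
vbR [0.563 0.061 0.01 ]
vbR2 [0.452 0.061 0.01 ]
vbL [0.575 0.261 0.01 ]
vbL2 [0.455 0.26  0.01 ]
stop [0.518 0.239 0.062]
gfar [0.51  0.077 0.06 ]
[[294.58778253   0.         277.60969027]
 [  0.         294.58778253 205.48747694]
 [  0.           0.           1.        ]] [[ 0.    -0.946 -0.325  0.083]
 [ 1.     0.     0.     0.   ]
 [ 0.    -0.325  0.946 -0.118]
 [ 0.     0.     0.     1.   ]] [[ 0.367 -0.879 -0.303  0.316]
 [-0.93  -0.348 -0.117 -0.574]
 [-0.003  0.325 -0.946  0.373]
 [ 0.     0.     0.     1.   ]]
[[ 0.93   0.367 -0.001]
 [ 0.367 -0.93   0.002]
 [-0.    -0.002 -1.   ]]
```

Call:
step_arm(commands=[{"tz":0.05},{"tx":0.2,"ty":0.25,"tz":0.05,"roll":0.1},{"tx":0.2,"ty":0.25,"tz":0.05,"roll":0.1},{"tx":0.2,"ty":0.25,"tz":0.05,"roll":0.1},{"tx":0.2,"ty":0.25,"tz":0.05,"roll":0.1},{"tx":0.2,"ty":0.25,"tz":0.05,"roll":0.1},{"tx":0.2,"ty":0.25,"tz":0.05,"roll":0.1},{"tx":0.2,"ty":0.25,"tz":0.05,"roll":0.1}])

```text
invalid input
```

Call:
step_arm(commands=[{"tx":0.2,"ty":0.25,"tz":-0.05,"roll":0.09},{"tx":0.2,"ty":0.25,"tz":-0.05,"roll":0.09},{"tx":0.2,"ty":0.25,"tz":-0.05,"roll":0.09},{"tx":0.2,"ty":0.25,"tz":-0.05,"roll":0.09},{"tx":0.2,"ty":0.25,"tz":-0.05,"roll":0.09},{"tx":0.2,"ty":0.25,"tz":-0.05,"roll":0.09},{"tx":0.2,"ty":0.25,"tz":-0.05,"roll":0.09},{"tx":0.2,"ty":0.25,"tz":-0.05,"roll":0.09}])

```text
invalid input
```

```bash
python3 - <<'E'
from h import *
s,c,T=snap("w1");print(s["t"],s["ee_pos"],qR(s["ee_rot"]).as_matrix().round(3),s["joints"].round(3),s["wrist_force"])
E
```

```text
0.15 [ 0.23830481 -0.60401608  0.25516132] [[ 0.93   0.367 -0.001]
 [ 0.367 -0.93   0.002]
 [-0.    -0.002 -1.   ]] [ 1.097  0.384  0.044  1.599 -0.018  1.161 -0.05 ] [-0.91473234 -0.96695186 -0.15088871]
```

Call:
step_arm(commands=[{"ty":-0.08,"tz":0.04},{"ty":-0.08,"tz":0.04},{"ty":-0.08,"tz":0.04},{"ty":-0.08,"tz":0.04}])

```text
invalid input
```

```bash
python3 - <<'E'
from h import *
s,c,T=snap("w2");print(s["t"],s["ee_pos"])
a=cv2.imread("pics/w1.png");b=cv2.imread("pics/w2.png")
cv2.imwrite("pics/w12.png",np.hstack([a[:,80:480],b[:,80:480]]))
E
```

```text
0.2 [ 0.23836952 -0.60413311  0.25537496]
```

View pics/w12.png

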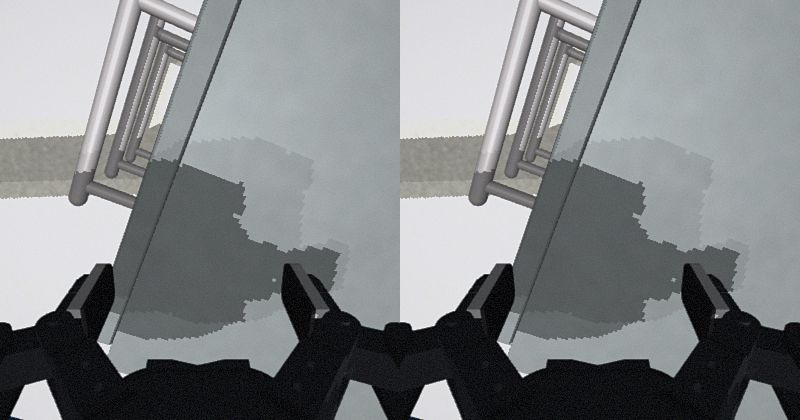

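The moves were refused, so the pictures only show the cabinet below. I'll give every key in each row.

Call:
step_arm(commands=[{"gripper":0,"tx":0,"ty":0,"tz":0.05,"roll":0},{"gripper":0,"tx":0.2,"ty":0.25,"tz":0.05,"roll":0.1},{"gripper":0,"tx":0.2,"ty":0.25,"tz":0.05,"roll":0.1},{"gripper":0,"tx":0.2,"ty":0.25,"tz":0.05,"roll":0.1},{"gripper":0,"tx":0.2,"ty":0.25,"tz":0.05,"roll":0.1},{"gripper":0,"tx":0.2,"ty":0.25,"tz":0.05,"roll":0.1},{"gripper":0,"tx":0.2,"ty":0.25,"tz":0.05,"roll":0.1},{"gripper":0,"tx":0.2,"ty":0.25,"tz":0.05,"roll":0.1}], grip_force=40)

```text
t: 0.92
ee_pos: [0.3959, -0.4084, 0.294]
ee_rot: [-0.001, 0.873, 0.488, 0.003]
wrist_force: [1.1, 0.9, -0.3]
finger_gap: 0.0858
gripper_force: 0.0
```

Call:
step_arm(commands=[{"gripper":0,"tx":0.2,"ty":0.24,"tz":-0.05,"roll":0.09},{"gripper":0,"tx":0.2,"ty":0.24,"tz":-0.05,"roll":0.09},{"gripper":0,"tx":0.2,"ty":0.24,"tz":-0.05,"roll":0.09},{"gripper":0,"tx":0.2,"ty":0.24,"tz":-0.05,"roll":0.09},{"gripper":0,"tx":0.2,"ty":0.24,"tz":-0.05,"roll":0.09},{"gripper":0,"tx":0.2,"ty":0.24,"tz":-0.05,"roll":0.09},{"gripper":0,"tx":0.2,"ty":0.24,"tz":-0.05,"roll":0.09},{"gripper":0,"tx":0.2,"ty":0.24,"tz":-0.05,"roll":0.09}])

```text
t: 1.58
ee_pos: [0.5397, -0.2343, 0.2557]
ee_rot: [-0.001, 0.706, 0.709, 0.0]
wrist_force: [-0.5, -0.4, -0.2]
finger_gap: 0.085
gripper_force: 0.0
```

```bash
python3 - <<'E'
from h import *
s,c,T=snap("w1");print(s["t"],s["ee_pos"],qR(s["ee_rot"]).as_matrix().round(3),s["joints"].round(3),abs(s["joint_velocities"]).max())
E
```

```text
1.5833 [ 0.53971854 -0.23431416  0.25573785] [[-0.004  1.    -0.001]
 [ 1.     0.004  0.001]
 [ 0.001 -0.001 -1.   ]] [ 0.651  0.295 -0.369  1.734  0.115  1.135  0.252] 0.07099699971450725
```

Call:
step_arm(commands=[{"gripper":0,"tx":0,"ty":-0.06,"tz":0.04,"roll":0},{"gripper":0,"tx":0,"ty":-0.06,"tz":0.04,"roll":0},{"gripper":0,"tx":0,"ty":-0.06,"tz":0.04,"roll":0},{"gripper":0,"tx":0,"ty":-0.06,"tz":0.04,"roll":0}])

```text
t: 1.97
ee_pos: [0.5375, -0.2856, 0.2871]
ee_rot: [0.001, 0.71, 0.704, -0.0]
wrist_force: [0.2, -0.0, 1.0]
finger_gap: 0.0858
gripper_force: 0.0
```

```bash
python3 - <<'E'
from h import *
s,c,T=snap("w2");print(s["t"],s["ee_pos"],abs(s["joint_velocities"]).max())
a=cv2.imread("pics/w1.png");b=cv2.imread("pics/w2.png")
cv2.imwrite("pics/w12b.png",np.hstack([a[:,80:480],b[:,80:480]]))
E
```

```text
1.9667 [ 0.53752471 -0.28560701  0.28711635] 0.04830961778750568
```

View pics/w12b.png

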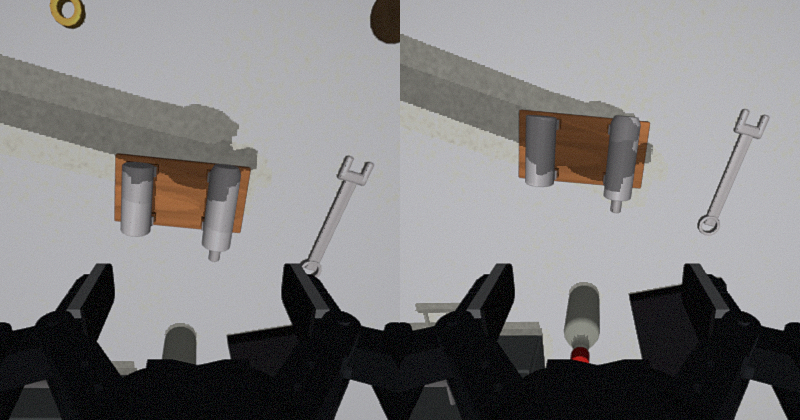

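The wrist views show the rack with the journalled roller on the right: its journal tip is at crop pixel (214,258) in the left view and (615,210) in the right view. The plain roller is on the left, and no part of the roller is hidden. Next I'll measure it from both views.

```bash
cat >> h.py <<'E'
def cloud(name):
    im,z,K,T=pickle.load(open(name+".pkl","rb"));v,u=np.mgrid[:z.shape[0],:z.shape[1]]
    P=np.stack([(u-K[0,2])/K[0,0]*z,(v-K[1,2])/K[1,1]*z,z],-1)@T[:3,:3].T+T[:3,3];P[z<=0]=np.nan;return im,P,K,T
E
python3 - <<'E'
from h import *
ax={}
for n,box in(("w1",(270,330,150,265)),("w2",(675,730,110,217))):
    if n=="w2": box=(box[0]-320,box[1]-320,box[2],box[3])
    im,P,K,T=cloud(n);u0,u1,v0,v1=box
    Q=P[v0:v1,u0:u1];m=(np.nan_to_num(Q[...,2])>.036).astype(np.uint8)
    nl,lab,st,ce=cv2.connectedComponentsWithStats(m);k=1+np.argmax(st[1:,4]);m=lab==k
    pts=Q[m];print(n,"table z",np.nanmedian(P[60:110,280:330,2] if n=="w1" else P[250:300,330:370,2]),"n",len(pts),"zmax",np.percentile(pts[:,2],[90,98]))
    # ridge points
    r=pts[(pts[:,2]>np.percentile(pts[:,2],70))]
    c=r[:,:2].mean(0);d=np.linalg.svd(r[:,:2]-c)[2][0];d*=np.sign(d[1])
    t=(pts[:,:2]-c)@d;w=(pts[:,:2]-c)@[-d[1],d[0]]
    print(c,"yaw off y deg",np.degrees(np.arctan2(-d[0],d[1])),"t",t.min(),t.max(),"w",w.min(),w.max())
    print("nose",c+d*t.max(),"tail",c+d*t.min())
    vs,us=np.nonzero(m);print("tail px",us[vs>=vs.max()-1].mean()+u0,vs.max()+v0,"head px",us[vs<=vs.min()+1].mean()+u0,vs.min()+v0)
    ax[n]=[ray(K,T,us[vs>=vs.max()-1].mean()+u0,vs.max()+v0),ray(K,T,us[vs<=vs.min()+1].mean()+u0,vs.min()+v0)]
print("tail",two(ax["w1"][0],ax["w2"][0]),"head",two(ax["w1"][1],ax["w2"][1]))
E
```

```text
w1 table z 0.00033165398355317066 n 2632 zmax [0.0601591  0.06092863]
[ 0.56640455 -0.26687307] yaw off y deg -5.995971515369515 t -0.06906509866669576 0.05125777625191747 w -0.01818247033152244 0.017853002885599496
nose [ 0.57175887 -0.21589571] tail [ 0.55919011 -0.33556033]
tail px 294.6363636363636 261 head px 301.03703703703707 164Traceback (most recent call last):
  File "<stdin>", line 7, in <module>
    return _wrapfunc(a, 'argmax', axis=axis, out=out, **kwds)
    return bound(*args, **kwds)
ValueError: attempt to get argmax of an empty sequence
```

```bash
python3 - <<'E'
from h import *
ax={}
for n,(u0,u1,v0,v1) in(("w1",(270,330,150,265)),("w2",(280,328,105,222))):
    im,P,K,T=cloud(n)
    Q=P[v0:v1,u0:u1];m=(np.nan_to_num(Q[...,2])>.036).astype(np.uint8)
    nl,lab,st,ce=cv2.connectedComponentsWithStats(m);k=1+np.argmax(st[1:,4]);m=lab==k
    pts=Q[m];r=pts[(pts[:,2]>np.percentile(pts[:,2],70))]
    c=r[:,:2].mean(0);d=np.linalg.svd(r[:,:2]-c)[2][0];d*=np.sign(d[1])
    t=(pts[:,:2]-c)@d
    print(n,np.percentile(pts[:,2],[90,98]),"yaw",np.degrees(np.arctan2(-d[0],d[1])),"nose",c+d*t.max(),"tail",c+d*t.min())
    vs,us=np.nonzero(m)
    ax[n]=[ray(K,T,us[vs>=vs.max()-1].mean()+u0,vs.max()+v0),ray(K,T,us[vs<=vs.min()+1].mean()+u0,vs.min()+v0)]
print("tail",two(ax["w1"][0],ax["w2"][0]),"head",two(ax["w1"][1],ax["w2"][1]))
E
```

```text
w1 [0.0601591  0.06092863] yaw -5.995971515369515 nose [ 0.57175887 -0.21589571] tail [ 0.55919011 -0.33556033]
w2 [0.06024235 0.06103836] yaw -5.33481981007326 nose [ 0.57092676 -0.21607528] tail [ 0.55978162 -0.33542754]
tail (array([ 0.56049025, -0.33563546,  0.04789655]), np.float64(0.0006128744880167813)) head (array([ 0.56682488, -0.21606417,  0.03429204]), np.float64(0.0013303740402037174))
```

Call:
step_arm(commands=[{"gripper":0,"tx":-0.03,"ty":0.64,"tz":0,"roll":0},{"gripper":0,"tx":-0.03,"ty":0.64,"tz":0,"roll":0},{"gripper":0,"tx":-0.03,"ty":0.64,"tz":0,"roll":0},{"gripper":0,"tx":-0.03,"ty":0.64,"tz":0,"roll":0},{"gripper":0,"tx":-0.03,"ty":0.64,"tz":0,"roll":0},{"gripper":0,"tx":-0.03,"ty":0.64,"tz":0,"roll":0},{"gripper":0,"tx":-0.03,"ty":0.64,"tz":0,"roll":0},{"gripper":0,"tx":-0.03,"ty":0.64,"tz":0,"roll":0}])

```text
t: 2.68
ee_pos: [0.5214, 0.0536, 0.2857]
ee_rot: [-0.0, 0.707, 0.707, -0.0]
wrist_force: [0.6, 0.1, 0.7]
finger_gap: 0.0853
gripper_force: 0.0
```

Call:
step_arm(commands=[{"gripper":0,"tx":0,"ty":0.2,"tz":0,"roll":0},{"gripper":0,"tx":0,"ty":0.2,"tz":0,"roll":0},{"gripper":0,"tx":0,"ty":0.2,"tz":0,"roll":0},{"gripper":0,"tx":0,"ty":0.2,"tz":0,"roll":0},{"gripper":0,"tx":0,"ty":0.2,"tz":0,"roll":0},{"gripper":0,"tx":0,"ty":0.2,"tz":0,"roll":0}])

```text
t: 3.18
ee_pos: [0.521, 0.204, 0.2857]
ee_rot: [-0.001, 0.705, 0.709, -0.0]
wrist_force: [0.5, -0.1, -0.1]
finger_gap: 0.0858
gripper_force: 0.0
```

```bash
python3 - <<'E'
from h import *
s,c,T=snap("v1");print(s["t"],s["ee_pos"],abs(s["joint_velocities"]).max())
E
```

```text
3.1833 [0.52098925 0.20404056 0.2856978 ] 0.06504163773688817
```

Call:
step_arm(commands=[{"gripper":0,"tx":0,"ty":-0.1,"tz":0,"roll":0},{"gripper":0,"tx":0,"ty":-0.1,"tz":0,"roll":0},{"gripper":0,"tx":0,"ty":-0.1,"tz":0,"roll":0},{"gripper":0,"tx":0,"ty":-0.1,"tz":0,"roll":0}])

```text
t: 3.57
ee_pos: [0.5233, 0.1199, 0.2855]
ee_rot: [0.001, 0.711, 0.703, -0.001]
wrist_force: [0.0, 0.8, 0.3]
finger_gap: 0.0855
gripper_force: 0.0
```

```bash
python3 - <<'E'
from h import *
s,c,T=snap("v2");print(s["t"],s["ee_pos"])
a=cv2.imread("pics/v1.png");b=cv2.imread("pics/v2.png")
cv2.imwrite("pics/v12.png",np.hstack([a[:,80:480],b[:,80:480]]))
E
```

```text
3.5667 [0.52327109 0.11991039 0.28550618]
```

View pics/v12.png

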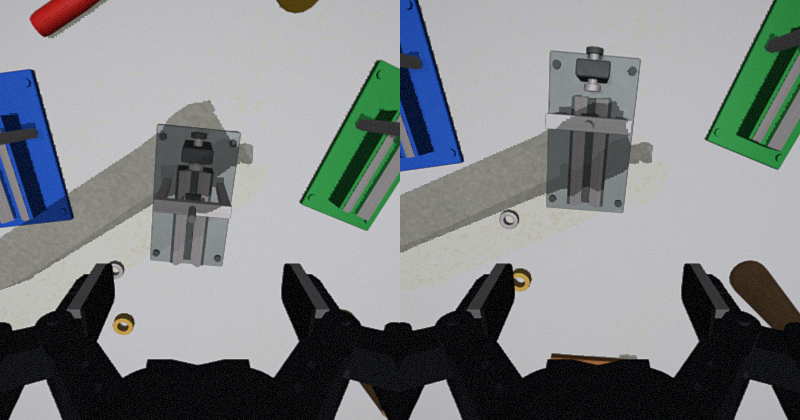

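The grey V-block is fully visible in both views. In the right view the bridge is at (588,122), the stop block at (593,70), the button at (594,85) and the groove's near end at (587,205).

```bash
python3 - <<'E'
from h import *
for n in("v1","v2"):
    im,P,K,T=cloud(n);x,y,z=P[...,0],P[...,1],P[...,2]
    reg=(x>.40)&(x<.62)&(y>.0)&(y<.32)
    m=reg&(abs(z-.010)<.004);m=cv2.morphologyEx(m.astype(np.uint8),cv2.MORPH_OPEN,np.ones((3,3)))>0
    r=cv2.minAreaRect((P[m][:,:2]*1000).astype(np.float32));print(n,"table",np.nanmedian(z[20:60,200:300]),"plate z",np.median(P[m][:,2]),r)
    box=cv2.boxPoints(r)/1000;cy=np.array(r[0])/1000
    e=box[1]-box[0],box[2]-box[1];d=max(e,key=np.linalg.norm);d=d/np.linalg.norm(d)*np.sign(d[1]);nrm=np.array([d[1],-d[0]])
    print("yaw",np.degrees(np.arctan2(-d[0],d[1])))
    q=P[reg];a=(q[:,:2]-cy)@d;b=(q[:,:2]-cy)@nrm;h=q[:,2]
    k=(h>.047)&(h<.056)&(abs(b)<.03)&(a<.01)
    hi=np.histogram(b[k],bins=np.arange(-.03,.0301,.002));print("rail b",hi[0],"z",np.median(h[k]),"a",a[k].min())
    for a0 in(-.07,-.05,-.03,-.01):
        kk=k&(abs(a-a0)<.01)
        if kk.any():print("rail at",a0,"L",b[kk&(b<0)].min(),b[kk&(b<0)].max(),"R",b[kk&(b>0)].min(),b[kk&(b>0)].max(),"mid",(b[kk].min()+b[kk].max())/2)
    k=(h>.085)&(abs(b)<.06);print("bridge a",np.percentile(a[k],[1,50,99]),"b",np.percentile(b[k],[1,99]),"z",h[k].max())
    k=(abs(b)<.02)&(h>.03)&(a>.045)
    for a0 in np.arange(.046,.13,.003):
        kk=k&(abs(a-a0)<.0015)
        if kk.any():print(round(a0,3),"zmax %.3f b %.3f..%.3f n%d"%(h[kk].max(),b[kk].min(),b[kk].max(),kk.sum()))
E
```

```text
v1 table 0.00038648736654078863 plate z 0.010406601228573509 ((487.9573059082031, 147.4473876953125), (229.6125946044922, 155.29217529296875), 84.56907653808594)
yaw -5.430915
rail b [ 0  0  0  0  0  0  0  0  0  0  0  0  0  0  0  2 18 72 76 80 71 25  0  0
  0  0  0  0  0  0] z 0.0498259691921924 a -0.06569254211415922Traceback (most recent call last):
  File "<stdin>", line 15, in <module>
    return umr_minimum(a, axis, None, out, keepdims, initial, where)
ValueError: zero-size array to reduction operation minimum which has no identity
```

```bash
python3 - <<'E'
from h import *
for n in("v1","v2"):
    im,P,K,T=cloud(n);x,y,z=P[...,0],P[...,1],P[...,2]
    sat=cv2.cvtColor(im,cv2.COLOR_BGR2HSV)[...,1]
    reg=(x>.40)&(x<.62)&(y>.0)&(y<.32)
    m=reg&(z>.006)&(z<.12)&(sat<90);m=cv2.morphologyEx(m.astype(np.uint8),cv2.MORPH_OPEN,np.ones((3,3)))
    nl,lab,st,ce=cv2.connectedComponentsWithStats(m);m=lab==1+np.argmax(st[1:,4]);m&=z<.013
    r=cv2.minAreaRect((P[m][:,:2]*1000).astype(np.float32));print(n,"plate z",np.median(P[m][:,2]),r)
    box=cv2.boxPoints(r)/1000;cy=np.array(r[0])/1000
    e=box[1]-box[0],box[2]-box[1];d=max(e,key=np.linalg.norm);d=d/np.linalg.norm(d)*np.sign(d[1]);nrm=np.array([d[1],-d[0]])
    print("yaw",np.degrees(np.arctan2(-d[0],d[1])))
    q=P[reg];a=(q[:,:2]-cy)@d;b=(q[:,:2]-cy)@nrm;h=q[:,2]
    k=(h>.047)&(h<.056)&(abs(b)<.05)&(a<.01)
    hi=np.histogram(b[k],bins=np.arange(-.04,.0401,.002));print("rail b",hi[0],"z",np.median(h[k]),"a",a[k].min() if k.any() else 0)
    for a0 in(-.07,-.05,-.03,-.01):
        kk=k&(abs(a-a0)<.01)
        if (kk).any():print("rail at",a0,"ext",b[kk].min(),b[kk].max(),"mid",(b[kk].min()+b[kk].max())/2)
    k=(h>.085)&(abs(b)<.06)&(a<.07);print("bridge a",np.percentile(a[k],[1,50,99]),"b",np.percentile(b[k],[1,99]),"z",h[k].max())
    k=(abs(b)<.02)&(h>.03)&(a>.045)
    for a0 in np.arange(.046,.125,.003):
        kk=k&(abs(a-a0)<.0015)
        if kk.any():print(round(a0,3),"zmax %.3f b %.3f..%.3f n%d"%(h[kk].max(),b[kk].min(),b[kk].max(),kk.sum()))
E
```

```text
v1 plate z 0.010400602694989491 ((511.8042297363281, 159.95936584472656), (200.16978454589844, 110.3109359741211), 84.7881088256836)
yaw -5.211879
rail b [ 0  0  0  0  0  0  0  0  0  2 44 72 78 82 58  8  0  0  0  0  0  0  0  0
 13 70 79 76 75 41  2  0  0  0  0  0  0  0  0  0] z 0.04970472046480015 a -0.08041983214837692
rail at -0.07 ext -0.019171533906005706 0.020458164024372748 mid 0.0006433150591835211
rail at -0.05 ext -0.02195681636386068 0.02123451924592644 mid -0.0003611485589671212
rail at -0.03 ext -0.020826643756562273 0.019138161055323868 mid -0.0008442413506192029
rail at -0.01 ext -0.019207913994143545 0.01910602575219736 mid -5.094412097309334e-05
bridge a [0.02351829 0.05513917 0.06556871] b [-0.05933394  0.0586468 ] z 0.35964575844719376
0.046 zmax 0.051 b -0.019..0.020 n63
0.049 zmax 0.339 b -0.020..0.020 n118
0.052 zmax 0.352 b -0.017..0.005 n543
0.055 zmax 0.353 b -0.016..0.020 n5401
0.058 zmax 0.357 b -0.020..0.020 n1180
0.061 zmax 0.359 b -0.020..0.009 n1100
0.064 zmax 0.360 b -0.017..0.020 n836
0.067 zmax 0.359 b -0.005..0.020 n187
0.07 zmax 0.090 b -0.016..0.01
[... 1118 characters left out ...]
9062  0.02995838] b [-0.05690346  0.05886214] z 0.35967792056632764
0.046 zmax 0.053 b -0.020..0.019 n80
0.049 zmax 0.053 b -0.020..0.019 n82
0.055 zmax 0.071 b -0.005..0.007 n7
0.058 zmax 0.072 b -0.008..0.009 n51
0.061 zmax 0.072 b -0.008..0.009 n52
0.064 zmax 0.071 b -0.008..0.008 n32
0.067 zmax 0.088 b -0.015..0.016 n127
0.07 zmax 0.090 b -0.016..0.017 n120
0.073 zmax 0.090 b -0.016..0.017 n116
0.076 zmax 0.090 b -0.016..0.017 n115
0.079 zmax 0.090 b -0.016..0.017 n119
0.082 zmax 0.090 b -0.016..0.017 n117
0.085 zmax 0.089 b -0.015..0.017 n23
0.088 zmax 0.069 b -0.004..0.005 n26
0.091 zmax 0.070 b -0.006..0.008 n41
0.094 zmax 0.073 b -0.008..0.009 n62
0.097 zmax 0.073 b -0.009..0.009 n55
```

V-block: centre (0.5117, 0.160), yaw -5.2°, axis at z 0.062, and the button face is at about own y = +55 mm. Roller: origin (0.566, -0.2655), yaw about -5.7°. I'll go and grasp it.

Call:
step_arm(commands=[{"gripper":0,"tx":0.057,"ty":-0.51,"tz":0,"roll":-0.015},{"gripper":0,"tx":0.057,"ty":-0.51,"tz":0,"roll":-0.015},{"gripper":0,"tx":0.057,"ty":-0.51,"tz":0,"roll":-0.015},{"gripper":0,"tx":0.057,"ty":-0.51,"tz":0,"roll":-0.015},{"gripper":0,"tx":0.057,"ty":-0.51,"tz":0,"roll":-0.015},{"gripper":0,"tx":0.057,"ty":-0.51,"tz":0,"roll":-0.015},{"gripper":0,"tx":0.057,"ty":-0.51,"tz":0,"roll":-0.015},{"gripper":0,"tx":0.057,"ty":-0.51,"tz":0,"roll":-0.015}])

```text
t: 4.28
ee_pos: [0.5601, -0.2064, 0.2864]
ee_rot: [0.0, 0.74, 0.673, 0.0]
wrist_force: [1.3, 0.5, 0.1]
finger_gap: 0.0854
gripper_force: 0.0
```

Call:
step_arm(commands=[{"gripper":0,"tx":0.007,"ty":-0.07,"tz":-0.2,"roll":0},{"gripper":0,"tx":0.007,"ty":-0.07,"tz":-0.2,"roll":0},{"gripper":0,"tx":0.007,"ty":-0.07,"tz":-0.2,"roll":0},{"gripper":0,"tx":0.007,"ty":-0.07,"tz":-0.2,"roll":0},{"gripper":0,"tx":0.007,"ty":-0.07,"tz":-0.2,"roll":0},{"gripper":0,"tx":0.007,"ty":-0.07,"tz":-0.2,"roll":0},{"gripper":0,"tx":0.007,"ty":-0.07,"tz":-0.2,"roll":0},{"gripper":0,"tx":0.007,"ty":-0.07,"tz":-0.2,"roll":0}])

```text
t: 4.95
ee_pos: [0.5681, -0.2568, 0.1397]
ee_rot: [0.002, 0.739, 0.673, 0.002]
wrist_force: [-0.1, 1.0, 1.6]
finger_gap: 0.0856
gripper_force: 0.0
```

Call:
step_arm(commands=[{"gripper":0,"tx":0,"ty":0,"tz":0,"roll":0},{"gripper":0,"tx":0,"ty":0,"tz":0,"roll":0}])

```text
t: 5.12
ee_pos: [0.567, -0.2575, 0.139]
ee_rot: [0.002, 0.74, 0.673, 0.001]
wrist_force: [0.3, -0.5, 0.2]
finger_gap: 0.0851
gripper_force: 0.0
```

Call:
step_arm(commands=[{"gripper":0,"tx":-0.001,"ty":-0.01,"tz":-0.05,"roll":0},{"gripper":0,"tx":-0.001,"ty":-0.01,"tz":-0.09,"roll":0},{"gripper":0,"tx":-0.001,"ty":-0.01,"tz":-0.107,"roll":0},{"gripper":0,"tx":-0.001,"ty":-0.01,"tz":-0.107,"roll":0},{"gripper":0,"tx":-0.001,"ty":-0.01,"tz":-0.107,"roll":0},{"gripper":0,"tx":-0.001,"ty":-0.01,"tz":-0.107,"roll":0}])

```text
t: 5.62
ee_pos: [0.5663, -0.2655, 0.0581]
ee_rot: [0.002, 0.74, 0.673, 0.001]
wrist_force: [0.6, 0.5, 0.4]
finger_gap: 0.0855
gripper_force: 0.0
```

Call:
step_arm(commands=[{"gripper":100,"tx":0,"ty":0,"tz":0,"roll":0},{"gripper":200,"tx":0,"ty":0,"tz":0,"roll":0},{"gripper":255,"tx":0,"ty":0,"tz":0,"roll":0},{"gripper":255,"tx":0,"ty":0,"tz":0,"roll":0},{"gripper":255,"tx":0,"ty":0,"tz":0,"roll":0},{"gripper":255,"tx":0,"ty":0,"tz":0,"roll":0},{"gripper":255,"tx":0,"ty":0,"tz":0,"roll":0},{"gripper":255,"tx":0,"ty":0,"tz":0,"roll":0}], grip_force=50)

```text
t: 6.28
ee_pos: [0.5671, -0.2658, 0.0577]
ee_rot: [0.002, 0.74, 0.673, 0.002]
wrist_force: [4.0, -0.5, 5.8]
finger_gap: 0.034
gripper_force: 50.0
```

```bash
python3 - <<'E'
from h import *
s,c,T=snap("g1");print(s["finger_gap"],s["wrist_force"],s["ee_pos"])
im,P,K,T=cloud("g1")
Tt=pose(s);q=(P.reshape(-1,3)-Tt[:3,3])@Tt[:3,:3]
q=q.reshape(P.shape)
# finger points: near tool origin; print deepest z in tool for |y|>.018
m=(abs(q[...,0])<.02)&(abs(q[...,1])<.06)
for y0 in np.arange(-.05,.051,.005):
    k=m&(abs(q[...,1]-y0)<.0025);
    if k.any():print(round(y0,3),k.sum(),np.percentile(q[...,2][k],[2,50,98]).round(4))
cv2.imwrite("pics/g1c.png",cv2.resize(im[150:400,150:420],None,fx=2.2,fy=2.2))
E
```

```text
0.0340377425012435 [ 4.02163471 -0.47597404  5.8343577 ] [ 0.56709388 -0.26584611  0.05773514]
-0.05 3300 [-0.0669 -0.0538  0.0476]
-0.045 3911 [-0.065  -0.0459  0.0475]
-0.04 2020 [-0.0419 -0.0324  0.0478]
-0.035 1158 [-0.0322 -0.0274  0.0478]
-0.03 946 [-0.066  -0.002   0.0481]
-0.025 1757 [-0.0666 -0.031   0.0478]
-0.02 2736 [-0.0719 -0.0481  0.012 ]
-0.015 2599 [-0.0724 -0.0525  0.0093]
-0.01 2111 [-0.0724 -0.0558  0.0024]
-0.005 1851 [-0.0667 -0.0531 -0.0005]
-0.0 1841 [-0.0666 -0.0528 -0.0013]
0.005 1865 [-0.0666 -0.0528 -0.0004]
0.01 2124 [-0.0726 -0.056   0.0029]
0.015 2683 [-0.0725 -0.0518  0.0099]
0.02 2666 [-0.0719 -0.0475  0.0165]
0.025 1708 [-0.0664 -0.0302  0.0482]
0.03 904 [-0.0658 -0.0018  0.0484]
0.035 1086 [-0.0322 -0.0292  0.0581]
0.04 2055 [-0.0429 -0.0327  0.0583]
0.045 4082 [-0.0652 -0.0475  0.0581]
0.05 2988 [-0.0669 -0.0535  0.0582]
```

View pics/g1c.png

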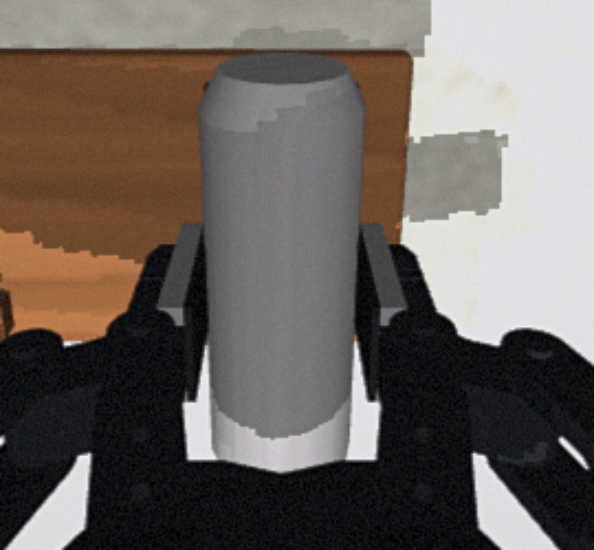

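The crop shows the roller centred between the pads and still in its saddles. I'll lift it a little and check for slip.

Call:
step_arm(commands=[{"gripper":255,"tx":0,"ty":0,"tz":0.01,"roll":0},{"gripper":255,"tx":0,"ty":0,"tz":0.02,"roll":0},{"gripper":255,"tx":0,"ty":0,"tz":0.03,"roll":0},{"gripper":255,"tx":0,"ty":0,"tz":0.04,"roll":0},{"gripper":255,"tx":0,"ty":0,"tz":0.04,"roll":0},{"gripper":255,"tx":0,"ty":0,"tz":0.04,"roll":0}])

```text
t: 6.83
ee_pos: [0.5643, -0.2656, 0.0864]
ee_rot: [0.0, 0.74, 0.673, -0.0]
wrist_force: [0.6, 0.7, -3.0]
finger_gap: 0.0343
gripper_force: 50.1
```

```bash
cat >> h.py <<'E'
def held(name):
    s,c,T=snap(name);im,P,K,T=cloud(name);Tt=pose(s);q=(P-Tt[:3,3])@Tt[:3,:3]
    print(s["t"],s["ee_pos"].round(4),"gap",s["finger_gap"].round(4),"F",s["wrist_force"].round(1),"yaw",(2*np.degrees(np.arctan2(s["ee_rot"][2],s["ee_rot"][1]))-90).round(2))
    k=(abs(q[...,1])<.003)&(abs(q[...,2])<.015)
    x=q[...,0];
    for x0 in(.0,.01,.02,.03,.04):
        kk=k&(abs(x-x0)<.003)
        if kk.any():print("top at x",x0,np.median(q[...,2][kk]).round(4))
    for x0 in(.02,.03,.038):
        kk=(abs(x-x0)<.002)&(abs(q[...,1])<.024)&(q[...,2]>-.01)&(q[...,2]<.012);print("side",x0,q[...,1][kk].min().round(4),q[...,1][kk].max().round(4))
    kk=(abs(q[...,1])<.012)&(abs(q[...,2])<.012);print("nose x tool",np.percentile(x[kk],99.5).round(4),"world",)
E
python3 - <<'E'
from h import *
held("g2")
E
```

```text
Traceback (most recent call last):
  File "h.py", line 25, in held
    print(s["t"],s["ee_pos"].round(4),"gap",s["finger_gap"].round(4),"F",s["wrist_force"].round(1),"yaw",(2*np.degrees(np.arctan2(s["ee_rot"][2],s["ee_rot"][1]))-90).round(2))
                                            ^^^^^^^^^^^^^^^^^^^^^
AttributeError: 'float' object has no attribute 'round'
```

```bash
sed -i 's/s\["finger_gap"\].round(4)/round(s["finger_gap"],4)/' h.py; python3 - <<'E'
from h import *
held("g2")
E
```

```text
6.8833 [ 0.564  -0.2654  0.0859] gap 0.0339 F [ 0.6 -0.6 -1.8] yaw -5.48
top at x 0.0 -0.0021
top at x 0.01 -0.0022
top at x 0.02 -0.0023
top at x 0.03 -0.0022
top at x 0.04 -0.0022
side 0.02 -0.0176 0.0162
side 0.03 -0.0176 0.0163
side 0.038 -0.0179 0.0166
nose x tool 0.0502 world
```

Call:
step_arm(commands=[{"gripper":255,"tx":0,"ty":0,"tz":0.05,"roll":0},{"gripper":255,"tx":-0.076,"ty":0.5,"tz":0.1,"roll":0},{"gripper":255,"tx":-0.076,"ty":0.5,"tz":0.1,"roll":0},{"gripper":255,"tx":-0.076,"ty":0.5,"tz":0.1,"roll":0},{"gripper":255,"tx":-0.076,"ty":0.5,"tz":0.1,"roll":0},{"gripper":255,"tx":-0.076,"ty":0.5,"tz":0.1,"roll":0},{"gripper":255,"tx":-0.076,"ty":0.5,"tz":0.1,"roll":0},{"gripper":255,"tx":-0.076,"ty":0.5,"tz":0.1,"roll":0}])

```text
t: 7.6
ee_pos: [0.5197, 0.0232, 0.1521]
ee_rot: [-0.0, 0.74, 0.673, -0.0]
wrist_force: [0.2, 1.1, -2.5]
finger_gap: 0.0337
gripper_force: 50.9
```

Call:
step_arm(commands=[{"gripper":255,"tx":-0.02,"ty":0.13,"tz":0,"roll":0},{"gripper":255,"tx":-0.02,"ty":0.13,"tz":0,"roll":0},{"gripper":255,"tx":-0.02,"ty":0.13,"tz":0,"roll":0},{"gripper":255,"tx":-0.02,"ty":0.13,"tz":0,"roll":0},{"gripper":255,"tx":-0.02,"ty":0.13,"tz":0,"roll":0},{"gripper":255,"tx":-0.02,"ty":0.13,"tz":0,"roll":0}])

```text
t: 8.1
ee_pos: [0.5057, 0.1175, 0.1517]
ee_rot: [0.0, 0.74, 0.672, -0.001]
wrist_force: [-0.1, -1.0, -1.4]
finger_gap: 0.0344
gripper_force: 50.9
```

```bash
python3 - <<'E'
from h import *
held("g3")
E
```

```text
8.1 [0.5057 0.1175 0.1517] gap 0.0344 F [-0.1 -1.  -1.4] yaw -5.54
top at x 0.0 -0.0023
top at x 0.01 -0.0023
top at x 0.02 -0.0022
top at x 0.03 -0.0022
top at x 0.04 -0.0022
side 0.02 -0.0176 0.0169
side 0.03 -0.0176 0.0163
side 0.038 -0.0178 0.0167
nose x tool 0.0704 world
```

Call:
step_arm(commands=[{"gripper":255,"tx":0.003,"ty":-0.006,"tz":0,"roll":0.001},{"gripper":255,"tx":0.003,"ty":-0.006,"tz":-0.03,"roll":0.001},{"gripper":255,"tx":0.003,"ty":-0.006,"tz":-0.06,"roll":0.001},{"gripper":255,"tx":0.003,"ty":-0.006,"tz":-0.08,"roll":0.001},{"gripper":255,"tx":0.003,"ty":-0.006,"tz":-0.09,"roll":0.001},{"gripper":255,"tx":0.003,"ty":-0.006,"tz":-0.09,"roll":0.001},{"gripper":255,"tx":0.003,"ty":-0.006,"tz":-0.09,"roll":0.001}])

```text
t: 8.73
ee_pos: [0.5085, 0.1134, 0.0847]
ee_rot: [-0.0, 0.739, 0.674, -0.0]
wrist_force: [-0.4, 0.9, -2.6]
finger_gap: 0.0343
gripper_force: 50.9
```

Call:
step_arm(commands=[{"gripper":255,"tx":-0.001,"ty":0,"tz":-0.004,"roll":0},{"gripper":255,"tx":-0.001,"ty":0,"tz":-0.006,"roll":0},{"gripper":255,"tx":-0.001,"ty":0,"tz":-0.008,"roll":0},{"gripper":255,"tx":-0.001,"ty":0,"tz":-0.008,"roll":0},{"gripper":255,"tx":-0.001,"ty":0,"tz":-0.008,"roll":0}])

```text
t: 9.15
ee_pos: [0.5075, 0.1146, 0.079]
ee_rot: [0.0, 0.738, 0.675, 0.0]
wrist_force: [0.0, -0.3, -2.6]
finger_gap: 0.034
gripper_force: 50.9
```

Axis at about 0.063 with no contact yet; lower by another 1 mm.

Call:
step_arm(commands=[{"gripper":255,"tx":0,"ty":0,"tz":-0.001,"roll":0},{"gripper":255,"tx":0,"ty":0,"tz":-0.002,"roll":0},{"gripper":255,"tx":0,"ty":0,"tz":-0.002,"roll":0},{"gripper":255,"tx":0,"ty":0,"tz":-0.002,"roll":0}])

```text
t: 9.48
ee_pos: [0.5084, 0.1147, 0.0779]
ee_rot: [0.001, 0.738, 0.675, 0.001]
wrist_force: [1.5, -0.2, 0.9]
finger_gap: 0.0341
gripper_force: 51.2
```

Call:
step_arm(commands=[{"gripper":150,"tx":0,"ty":0,"tz":0,"roll":0},{"gripper":120,"tx":0,"ty":0,"tz":0,"roll":0},{"gripper":60,"tx":0,"ty":0,"tz":0,"roll":0},{"gripper":0,"tx":0,"ty":0,"tz":0,"roll":0},{"gripper":0,"tx":0,"ty":0,"tz":0,"roll":0},{"gripper":0,"tx":0,"ty":0,"tz":0,"roll":0}])

```text
t: 9.98
ee_pos: [0.5071, 0.1145, 0.0771]
ee_rot: [-0.0, 0.738, 0.675, -0.0]
wrist_force: [0.0, 0.1, 0.5]
finger_gap: 0.0851
gripper_force: 0.0
```

Call:
step_arm(commands=[{"gripper":0,"tx":0,"ty":0,"tz":0.05,"roll":0},{"gripper":0,"tx":0,"ty":0,"tz":0.1,"roll":0},{"gripper":0,"tx":-0.01,"ty":-0.1,"tz":0.12,"roll":0},{"gripper":255,"tx":-0.02,"ty":-0.14,"tz":0.12,"roll":0},{"gripper":255,"tx":-0.02,"ty":-0.14,"tz":0.12,"roll":0},{"gripper":255,"tx":-0.02,"ty":-0.14,"tz":0.12,"roll":0},{"gripper":255,"tx":-0.02,"ty":-0.14,"tz":0.12,"roll":0},{"gripper":255,"tx":-0.02,"ty":-0.14,"tz":0.12,"roll":0}], grip_force=40)

```text
t: 10.65
ee_pos: [0.4923, 0.0102, 0.1672]
ee_rot: [-0.0, 0.738, 0.675, 0.0]
wrist_force: [0.5, 0.4, 0.5]
finger_gap: 0.0255
gripper_force: 0.0
```

```bash
python3 - <<'E'
from h import *
s,c,T=snap("p1");print(s["t"],s["ee_pos"],s["wrist_force"],s["finger_gap"])
im,P,K,T=cloud("p1")
c0=np.array([.5117,.160]);d=np.array([np.sin(np.radians(5.23)),np.cos(np.radians(5.23))]);n=np.array([d[1],-d[0]])
a=(P[...,:2]-c0)@d;b=(P[...,:2]-c0)@n;h=P[...,2]
k=(abs(b)<.025)&(h>.055)&(h<.083)&(a<.03)&(a>-.13)
for a0 in np.arange(-.12,.03,.01):
    kk=k&(abs(a-a0)<.003)
    if kk.any():
        t=kk&(h>h[kk].max()-.002);print(round(a0,3),"top",np.percentile(h[kk],99).round(4),"b mid",(b[kk].min()+b[kk].max())/2,kk.sum())
print("a range",np.percentile(a[k&(a<.012)],[.2,99.8]))
cv2.imwrite("pics/p1c.png",cv2.resize(im[:400,150:420],None,fx=1.5,fy=1.5))
E
```

```text
10.65 [0.49230447 0.0102415  0.16719159] [0.50245527 0.43441086 0.49437099] 0.025539118652893468
-0.11 top 0.0703 b mid 0.0002803009016049919 154
-0.1 top 0.0704 b mid 0.00010082542816998051 151
-0.09 top 0.0813 b mid 0.0003927533864758661 423
-0.08 top 0.0813 b mid 0.0007320540787389435 440
-0.07 top 0.0813 b mid 7.275411197053133e-06 459
-0.06 top 0.0813 b mid 0.0004533798453913943 498
-0.05 top 0.0813 b mid 0.000642077830957594 505
-0.04 top 0.0813 b mid 0.00046671773412296745 549
-0.03 top 0.0813 b mid 0.0007889330030766382 567
-0.02 top 0.0815 b mid 0.00016548599669290176 597
-0.01 top 0.0812 b mid 0.0003355008300483277 538
a range [-0.11441932 -0.00693273]
```

View pics/p1c.png

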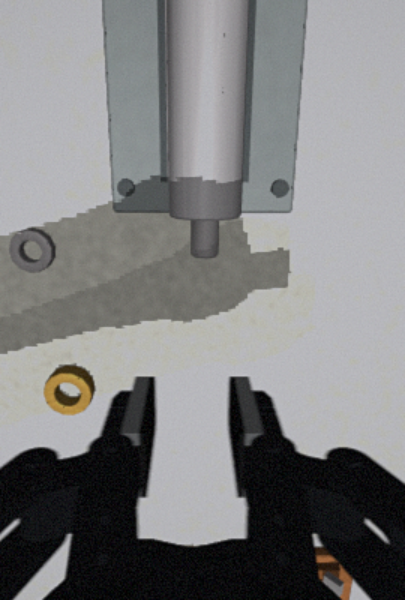

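The roller lies level and centred in the groove, tail at own y of about -114 mm and nose at about +5 mm, clear of the wheel. Next I'll lower the closed fingers behind the tail.

Call:
step_arm(commands=[{"gripper":255,"tx":0.008,"ty":0,"tz":-0.03,"roll":0},{"gripper":255,"tx":0.008,"ty":0,"tz":-0.06,"roll":0},{"gripper":255,"tx":0.008,"ty":0,"tz":-0.09,"roll":0},{"gripper":255,"tx":0.008,"ty":0,"tz":-0.116,"roll":0},{"gripper":255,"tx":0.008,"ty":0,"tz":-0.116,"roll":0},{"gripper":255,"tx":0.008,"ty":0,"tz":-0.116,"roll":0},{"gripper":255,"tx":0.008,"ty":0,"tz":-0.116,"roll":0}])

```text
t: 11.28
ee_pos: [0.4992, 0.0109, 0.081]
ee_rot: [0.0, 0.737, 0.676, 0.001]
wrist_force: [-0.1, 0.2, 0.6]
finger_gap: -0.0001
gripper_force: 0.0
```

Call:
step_arm(commands=[{"gripper":255,"tx":0,"ty":0.01,"tz":-0.001,"roll":0},{"gripper":255,"tx":0.001,"ty":0.02,"tz":-0.001,"roll":0},{"gripper":255,"tx":0.001,"ty":0.027,"tz":-0.001,"roll":0},{"gripper":255,"tx":0.001,"ty":0.03,"tz":-0.001,"roll":0},{"gripper":255,"tx":0.001,"ty":0.033,"tz":-0.001,"roll":0},{"gripper":255,"tx":0.002,"ty":0.036,"tz":-0.001,"roll":0},{"gripper":255,"tx":0.002,"ty":0.039,"tz":-0.001,"roll":0},{"gripper":255,"tx":0.002,"ty":0.042,"tz":-0.001,"roll":0}])

```text
t: 11.95
ee_pos: [0.5, 0.0384, 0.0797]
ee_rot: [0.001, 0.739, 0.674, -0.001]
wrist_force: [-1.0, -6.0, 3.6]
finger_gap: -0.0003
gripper_force: 2.9
```

Call:
step_arm(commands=[{"gripper":255,"tx":0,"ty":0.003,"tz":0,"roll":0},{"gripper":255,"tx":0.001,"ty":0.006,"tz":0,"roll":0},{"gripper":255,"tx":0.001,"ty":0.009,"tz":0,"roll":0},{"gripper":255,"tx":0.001,"ty":0.012,"tz":0,"roll":0},{"gripper":255,"tx":0.001,"ty":0.015,"tz":0,"roll":0},{"gripper":255,"tx":0.002,"ty":0.018,"tz":0,"roll":0},{"gripper":255,"tx":0.002,"ty":0.021,"tz":0,"roll":0},{"gripper":255,"tx":0.002,"ty":0.024,"tz":0,"roll":0}])

```text
t: 12.62
ee_pos: [0.5016, 0.0548, 0.0799]
ee_rot: [0.002, 0.739, 0.674, -0.002]
wrist_force: [-1.2, -8.4, 5.8]
finger_gap: 0.0001
gripper_force: 4.6
```

Call:
step_arm(commands=[{"gripper":255,"tx":0,"ty":0.003,"tz":0,"roll":0},{"gripper":255,"tx":0.001,"ty":0.006,"tz":0,"roll":0},{"gripper":255,"tx":0.001,"ty":0.009,"tz":0,"roll":0},{"gripper":255,"tx":0.001,"ty":0.012,"tz":0,"roll":0}])

```text
t: 12.95
ee_pos: [0.5017, 0.0566, 0.08]
ee_rot: [0.004, 0.74, 0.672, -0.007]
wrist_force: [-2.9, -20.3, 12.5]
finger_gap: 0.0003
gripper_force: 10.3
```

```bash
python3 - <<'E'
from h import *
im,P,K,T=cloud("p1")
from cell import sense
s=sense();print(s["wrist_force"],s["torque"],s["ee_pos"],pose(s)[:3,:3].round(4)[:,2])
# p1 tool pose
import cell
c=cell.camera("wrist");TC=c["tool_from_camera"];Tt=T@np.linalg.inv(TC)
q=(P-Tt[:3,3])@Tt[:3,:3]
k=(abs(q[...,0])<.02)&(abs(q[...,1])<.035)&(q[...,2]<.05)
for z0 in np.arange(-.02,.04,.004):
    kk=k&(abs(q[...,2]-z0)<.002);print("p1",z0.round(3),kk.sum(),(np.percentile(q[...,0][kk],[1,99]).round(4),np.abs(q[...,1][kk]).min().round(4)) if kk.any() else "")
z=c["z_map"];pickle.dump((c["image"],z,K,pose(s)@TC),open("p2.pkl","wb"))
im,P,K,T=cloud("p2");Tt=pose(s);q=(P-Tt[:3,3])@Tt[:3,:3]
for z0 in np.arange(-.02,.04,.004):
    k=(abs(q[...,0])<.03)&(abs(q[...,1])<.02)&(abs(q[...,2]-z0)<.002);print("p2",z0.round(3),k.sum(),np.percentile(q[...,0][k],[1,99]).round(4) if k.any() else "")
cv2.imwrite("pics/p2c.png",cv2.resize(c["image"][120:400,150:420],None,fx=2.1,fy=2.1))
E
```

```text
[ -2.89704363 -20.30925731  12.47417882] [-4.33642018  0.59426583  0.0083851 ] [0.50173241 0.05663131 0.07997564] [-0.0048 -0.0155 -0.9999]
p1 -0.02 703 (array([-0.007 ,  0.0136]), np.float64(0.014))
p1 -0.016 311 (array([-0.0071,  0.0125]), np.float64(0.0124))
p1 -0.012 619 (array([-0.0113,  0.0113]), np.float64(0.0124))
p1 -0.008 304 (array([-0.0091,  0.0115]), np.float64(0.0123))
p1 -0.004 368 (array([-0.0107,  0.0112]), np.float64(0.0124))
p1 0.0 330 (array([-0.0101,  0.0113]), np.float64(0.0124))
p1 0.004 294 (array([-0.0097,  0.0113]), np.float64(0.0124))
p1 0.008 283 (array([-0.0093,  0.0113]), np.float64(0.0123))
p1 0.012 270 (array([-0.0107,  0.0112]), np.float64(0.0124))
p1 0.016 213 (array([-0.0053,  0.0113]), np.float64(0.0124))
p1 0.02 122 (array([-0.011 ,  0.0111]), np.float64(0.0123))
p1 0.024 25 (array([-0.002 ,  0.0043]), np.float64(0.0124))
p1 0.028 0 
p1 0.032 0 
p1 0.036 0 
p2 -0.02 596 [-0.0056  0.0137]
p2 -0.016 222 [-0.0043  0.0125]
p2 -0.012 521 [-0.0107  0.0113]
p2 -0.008 215 [0.0062 0.0113]
p2 -0.004 300 [0.0059 0.0113]
p2 0.0 279 [0.0059 0.0156]
p2 0.004 250 [0.006  0.0112]
p2 0.008 261 [0.0059 0.0243]
p2 0.012 769 [0.0062 0.025 ]
p2 0.016 165 [0.006  0.0236]
p2 0.02 12 [0.0061 0.0107]
p2 0.024 0 
p2 0.028 0 
p2 0.032 9 [0.025 0.029]
p2 0.036 4 [0.0254 0.0299]
```

View pics/p2c.png

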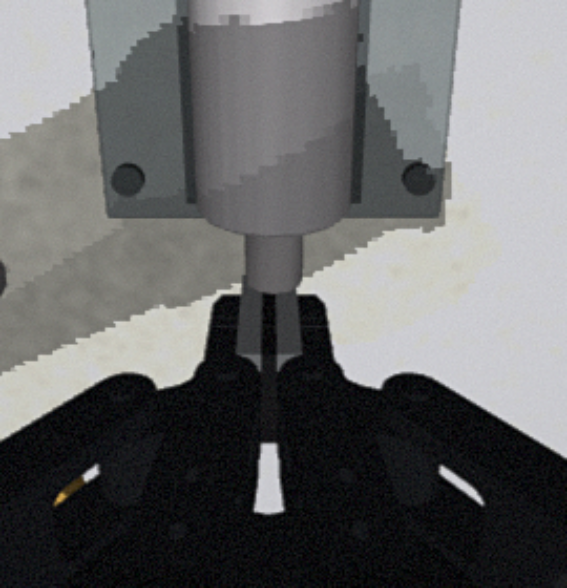

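The picture shows the closed fingers squarely on the journal's end face, with the nose just meeting the wheel. The arm is compliant and is also pressing down on the tail, so I'll ease it upwards and keep pushing.

Call:
step_arm(commands=[{"gripper":255,"tx":0,"ty":0,"tz":0.002,"roll":0},{"gripper":255,"tx":0,"ty":0,"tz":0.004,"roll":0},{"gripper":255,"tx":0,"ty":0.001,"tz":0.004,"roll":0},{"gripper":255,"tx":0,"ty":0.002,"tz":0.004,"roll":0}])

```text
t: 13.33
ee_pos: [0.5013, 0.0637, 0.0817]
ee_rot: [0.001, 0.739, 0.673, -0.003]
wrist_force: [0.8, -7.6, 1.2]
finger_gap: -0.0002
gripper_force: 4.2
```

Call:
step_arm(commands=[{"gripper":255,"tx":0,"ty":0.002,"tz":0,"roll":0},{"gripper":255,"tx":0,"ty":0.004,"tz":0,"roll":0},{"gripper":255,"tx":0.001,"ty":0.006,"tz":0,"roll":0},{"gripper":255,"tx":0.001,"ty":0.008,"tz":0,"roll":0}])

```text
t: 13.67
ee_pos: [0.5021, 0.0705, 0.0817]
ee_rot: [0.001, 0.739, 0.673, -0.003]
wrist_force: [0.2, -7.9, -0.3]
finger_gap: -0.0
gripper_force: 3.9
```

Call:
step_arm(commands=[{"gripper":255,"tx":0,"ty":0.002,"tz":0,"roll":0},{"gripper":255,"tx":0,"ty":0.004,"tz":0,"roll":0}])

```text
t: 13.83
ee_pos: [0.5022, 0.0735, 0.0816]
ee_rot: [0.001, 0.739, 0.673, -0.003]
wrist_force: [0.5, -8.0, 0.8]
finger_gap: -0.0002
gripper_force: 3.9
```

Call:
step_arm(commands=[{"gripper":255,"tx":0,"ty":0.002,"tz":0,"roll":0},{"gripper":255,"tx":0,"ty":0.004,"tz":0,"roll":0},{"gripper":255,"tx":0.001,"ty":0.006,"tz":0,"roll":0}])

```text
t: 14.08
ee_pos: [0.5028, 0.078, 0.0816]
ee_rot: [0.001, 0.739, 0.673, -0.003]
wrist_force: [-0.1, -6.1, -0.3]
finger_gap: 0.0003
gripper_force: 3.6
```

Call:
step_arm(commands=[{"gripper":255,"tx":0,"ty":0.001,"tz":0,"roll":0},{"gripper":255,"tx":0,"ty":0.002,"tz":0,"roll":0},{"gripper":255,"tx":0,"ty":0.003,"tz":0,"roll":0}])

```text
t: 14.33
ee_pos: [0.5029, 0.0805, 0.0816]
ee_rot: [0.001, 0.739, 0.674, -0.003]
wrist_force: [-0.4, -6.7, 0.2]
finger_gap: -0.0002
gripper_force: 3.7
```

Call:
step_arm(commands=[{"gripper":255,"tx":0,"ty":0.001,"tz":0,"roll":0},{"gripper":255,"tx":0,"ty":0.002,"tz":0,"roll":0}])

```text
t: 14.5
ee_pos: [0.5029, 0.0819, 0.0816]
ee_rot: [0.001, 0.739, 0.674, -0.003]
wrist_force: [0.2, -7.8, -0.9]
finger_gap: -0.0
gripper_force: 3.7
```

Call:
step_arm(commands=[{"gripper":255,"tx":0,"ty":0.001,"tz":0,"roll":0},{"gripper":255,"tx":0,"ty":0.002,"tz":0,"roll":0}])

```text
t: 14.67
ee_pos: [0.503, 0.0834, 0.0816]
ee_rot: [0.001, 0.739, 0.674, -0.003]
wrist_force: [0.2, -7.2, -0.7]
finger_gap: -0.0004
gripper_force: 3.7
```

Call:
step_arm(commands=[{"gripper":255,"tx":0,"ty":0.001,"tz":0,"roll":0},{"gripper":255,"tx":0,"ty":0.002,"tz":0,"roll":0}])

```text
t: 14.83
ee_pos: [0.5031, 0.0848, 0.0816]
ee_rot: [0.001, 0.739, 0.673, -0.003]
wrist_force: [-0.4, -7.5, -0.0]
finger_gap: -0.0002
gripper_force: 3.7
```

Call:
step_arm(commands=[{"gripper":255,"tx":0,"ty":0.001,"tz":0,"roll":0}])

```text
t: 14.92
ee_pos: [0.5031, 0.0856, 0.0817]
ee_rot: [0.001, 0.739, 0.674, -0.003]
wrist_force: [0.2, -6.9, 0.2]
finger_gap: -0.0003
gripper_force: 3.7
```

Call:
step_arm(commands=[{"gripper":255,"tx":0,"ty":0.001,"tz":0,"roll":0}])

```text
t: 15.0
ee_pos: [0.5032, 0.0863, 0.0816]
ee_rot: [0.001, 0.739, 0.673, -0.003]
wrist_force: [0.3, -7.7, -0.9]
finger_gap: -0.0003
gripper_force: 3.7
```

Call:
step_arm(commands=[{"gripper":255,"tx":0,"ty":0.001,"tz":0,"roll":0}])

```text
t: 15.08
ee_pos: [0.5032, 0.0867, 0.0817]
ee_rot: [0.002, 0.739, 0.673, -0.003]
wrist_force: [0.0, -8.8, 0.2]
finger_gap: -0.0001
gripper_force: 4.5
```

Call:
step_arm(commands=[{"gripper":255,"tx":0,"ty":0.001,"tz":0,"roll":0}])

```text
t: 15.17
ee_pos: [0.5032, 0.0868, 0.0816]
ee_rot: [0.002, 0.739, 0.673, -0.004]
wrist_force: [0.1, -9.9, -0.2]
finger_gap: 0.0001
gripper_force: 4.9
```

Call:
step_arm(commands=[{"gripper":255,"tx":0,"ty":0.001,"tz":0,"roll":0},{"gripper":255,"tx":0,"ty":0.002,"tz":0,"roll":0},{"gripper":255,"tx":0,"ty":0.003,"tz":0,"roll":0}])

```text
t: 15.42
ee_pos: [0.5033, 0.0871, 0.0816]
ee_rot: [0.003, 0.74, 0.673, -0.005]
wrist_force: [0.8, -13.3, 2.3]
finger_gap: -0.0001
gripper_force: 6.3
```

Call:
step_arm(commands=[{"gripper":255,"tx":0,"ty":0.001,"tz":0,"roll":0},{"gripper":255,"tx":0,"ty":0.002,"tz":0,"roll":0},{"gripper":255,"tx":0,"ty":0.003,"tz":0,"roll":0}])

```text
t: 15.67
ee_pos: [0.5033, 0.0875, 0.0815]
ee_rot: [0.003, 0.74, 0.672, -0.006]
wrist_force: [1.3, -14.9, 1.6]
finger_gap: 0.0003
gripper_force: 7.6
```

Call:
step_arm(commands=[{"gripper":255,"tx":0,"ty":0,"tz":0,"roll":0},{"gripper":255,"tx":0,"ty":0,"tz":0,"roll":0}])

```text
t: 15.83
ee_pos: [0.5034, 0.0874, 0.0815]
ee_rot: [0.003, 0.74, 0.672, -0.005]
wrist_force: [0.4, -14.6, 2.7]
finger_gap: -0.0001
gripper_force: 7.1
```

Call:
step_arm(commands=[{"gripper":255,"tx":0,"ty":0.001,"tz":0,"roll":0},{"gripper":255,"tx":0,"ty":0.002,"tz":0,"roll":0},{"gripper":255,"tx":0,"ty":0.002,"tz":0,"roll":0}])

```text
t: 16.08
ee_pos: [0.5034, 0.0877, 0.0814]
ee_rot: [0.004, 0.74, 0.672, -0.006]
wrist_force: [0.9, -16.1, 1.6]
finger_gap: 0.0002
gripper_force: 8.0
```

Call:
step_arm(commands=[{"gripper":255,"tx":0,"ty":0,"tz":0,"roll":0},{"gripper":255,"tx":0,"ty":0,"tz":0,"roll":0}])

```text
t: 16.25
ee_pos: [0.5034, 0.0877, 0.0814]
ee_rot: [0.004, 0.74, 0.672, -0.006]
wrist_force: [-0.1, -15.8, 2.1]
finger_gap: 0.0001
gripper_force: 8.0
```

Call:
step_arm(commands=[{"gripper":255,"tx":0,"ty":0.001,"tz":0,"roll":0},{"gripper":255,"tx":0,"ty":0.001,"tz":0,"roll":0},{"gripper":255,"tx":0,"ty":0.001,"tz":0,"roll":0},{"gripper":255,"tx":0,"ty":0.001,"tz":0,"roll":0},{"gripper":255,"tx":0,"ty":0.001,"tz":0,"roll":0},{"gripper":255,"tx":0,"ty":0.001,"tz":0,"roll":0},{"gripper":255,"tx":0,"ty":0.001,"tz":0,"roll":0},{"gripper":255,"tx":0,"ty":0.001,"tz":0,"roll":0}])

```text
t: 16.92
ee_pos: [0.5034, 0.0878, 0.0814]
ee_rot: [0.004, 0.741, 0.672, -0.007]
wrist_force: [0.1, -17.5, 1.5]
finger_gap: -0.0001
gripper_force: 8.4
```

Call:
step_arm(commands=[{"gripper":255,"tx":0,"ty":0,"tz":0,"roll":0},{"gripper":255,"tx":0,"ty":0,"tz":0,"roll":0},{"gripper":255,"tx":0,"ty":0,"tz":0,"roll":0},{"gripper":255,"tx":0,"ty":0,"tz":0,"roll":0}])

```text
t: 17.25
ee_pos: [0.5034, 0.0877, 0.0814]
ee_rot: [0.004, 0.741, 0.672, -0.007]
wrist_force: [0.4, -16.6, 3.0]
finger_gap: -0.0003
gripper_force: 8.4
```

Pressed at about 10 N on the stop for over 1 s. Backing off gently.

Call:
step_arm(commands=[{"gripper":255,"tx":0,"ty":-0.003,"tz":0,"roll":0},{"gripper":255,"tx":0,"ty":-0.006,"tz":0,"roll":0},{"gripper":255,"tx":0,"ty":-0.009,"tz":0,"roll":0},{"gripper":255,"tx":-0.001,"ty":-0.015,"tz":0,"roll":0},{"gripper":255,"tx":-0.004,"ty":-0.04,"tz":0,"roll":0},{"gripper":255,"tx":-0.005,"ty":-0.06,"tz":0,"roll":0},{"gripper":255,"tx":-0.005,"ty":-0.06,"tz":0.05,"roll":0},{"gripper":255,"tx":-0.005,"ty":-0.06,"tz":0.1,"roll":0}])

```text
t: 17.92
ee_pos: [0.497, 0.0537, 0.1555]
ee_rot: [-0.003, 0.739, 0.674, -0.002]
wrist_force: [1.2, 0.1, 0.6]
finger_gap: 0.0002
gripper_force: 0.0
```

Call:
step_arm(commands=[{"gripper":255,"tx":0,"ty":0,"tz":0.15,"roll":0},{"gripper":255,"tx":0,"ty":0.1,"tz":0.15,"roll":0},{"gripper":255,"tx":0.01,"ty":0.2,"tz":0.15,"roll":0},{"gripper":255,"tx":0.01,"ty":0.2,"tz":0.15,"roll":0},{"gripper":255,"tx":0.01,"ty":0.2,"tz":0.15,"roll":0},{"gripper":255,"tx":0.01,"ty":0.2,"tz":0.15,"roll":0},{"gripper":255,"tx":0.01,"ty":0.2,"tz":0.15,"roll":0},{"gripper":255,"tx":0.01,"ty":0.2,"tz":0.15,"roll":0}])

```text
t: 18.58
ee_pos: [0.5068, 0.205, 0.2696]
ee_rot: [-0.0, 0.737, 0.676, -0.0]
wrist_force: [0.5, -1.0, -0.3]
finger_gap: -0.0002
gripper_force: 0.0
```

```bash
python3 - <<'E'
from h import *
s,c,T=snap("f1");print(s["t"],s["ee_pos"],s["wrist_force"])
im,P,K,T=cloud("f1")
c0=np.array([.5117,.160]);d=np.array([np.sin(np.radians(5.23)),np.cos(np.radians(5.23))]);n=np.array([d[1],-d[0]])
a=(P[...,:2]-c0)@d;b=(P[...,:2]-c0)@n;h=P[...,2]
k=(abs(b)<.02)&(h>.057)&(h<.085)&(a<.08)&(a>-.13)
for a0 in list(np.arange(-.07,.04,.015))+list(np.arange(.044,.066,.002)):
    kk=k&(abs(a-a0)<.0011)
    if kk.any(): print(round(a0,3),"top",np.percentile(h[kk],98).round(4),"b mid",((b[kk].min()+b[kk].max())/2).round(4),kk.sum())
print("tail",np.percentile(a[k&(a<-.04)],.3))
cv2.imwrite("pics/f1c.png",cv2.resize(im[40:260,180:380],None,fx=2.5,fy=2.5))
E
```

```text
18.5833 [0.50681572 0.20502492 0.26958914] [ 0.53192355 -0.97588787 -0.26987201]
-0.04 top 0.0794 b mid -0.0003 18
-0.025 top 0.0811 b mid -0.0006 43
-0.01 top 0.0808 b mid 0.0 53
0.005 top 0.0817 b mid -0.0034 1
0.02 top 0.0707 b mid 0.0002 6
0.035 top 0.0808 b mid -0.0001 63
0.044 top 0.0805 b mid 0.0005 64
0.046 top 0.0808 b mid 0.0005 66
0.048 top 0.0805 b mid 0.0004 64
0.05 top 0.0801 b mid 0.0003 71
0.052 top 0.0794 b mid 0.0003 65
0.054 top 0.0789 b mid 0.0003 64
0.056 top 0.0774 b mid 0.0003 84
0.058 top 0.0767 b mid 0.0003 60
0.06 top 0.0725 b mid 0.0002 28
0.062 top 0.0719 b mid 0.0002 32
0.064 top 0.0713 b mid 0.0001 28
tail -0.04284186593603195
```

View pics/f1c.png

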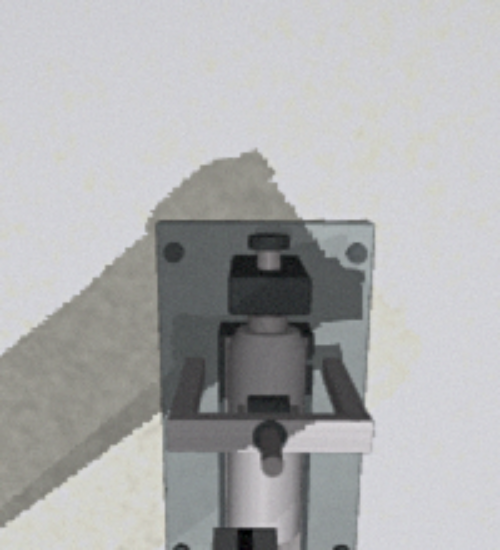

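The picture shows the roller under the bridge with its tapered nose against the button at (268,322). It is level and centred on both flanks, and the arm is clear. Handing it in.

```bash
python3 -c "
from cell import *
print(sign_off())"
```

```text
the job is handed in; nothing more can be done
None
```

The journalled roller is seated on both flanks under the wheel and touching the back stop; I pressed it there with about 10 N for over 1 s, let go, and handed the job in at about 18.6 s.

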